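# Free a rubbing fan wheel and spin-check it by hand

### The job

The fan wheel on this opened fume extractor rubs on one side of its white inlet ring, because the motor carriage underneath is off to one side. Slide the carriage by its upright tongue, one way or the other as you find by feel, until the wheel runs clear all round, and check it by giving the wheel a spin with a fingertip: it has to run on freely by itself for a couple of seconds, and you leave it still running down with nothing touching it. Be gentle with the blades and leave the other things on the bench and on the deck where they are.

Things in the scene. Friction and masses are not known exactly. Their poses are not given: they have to be found in the camera images.
- deck: Fan deck of a bench fume extractor, fixed, face up: sheet-steel base plate 280 x 330 mm, four posts and over them a white panel 310 (x) x 240 (y) mm, its top 62 mm above the origin. The origin lies 4 mm above the table on the nominal fan axis; z is up; the motor carriage slides along the deck's y. A loose screwdriver lies on the panel.
- ring_top (a point): Point of the deck on the nominal fan axis, 90 mm above the deck's origin, level with the top of the white inlet ring (inner radius 100 mm, wall 5 mm). Ring and panel are one fixed piece in long slots and stand about 4 to 6 mm off this axis along the deck's +y or -y; which way and how far is not reported: the gap round the wheel and the feel of spinning it tell.
- carriage (a joint): Place of the motor carriage along the deck's y in m, 0 = nominal, range -0.016 to 0.016. It slides with about 12 N of friction and stays where left. It carries the motor and wheel on rubber mounts that give about 1 mm per N along y (at most 10 mm). In the ring's middle the wheel has 2 mm of air all round, so the wheel runs free over about 4 mm of carriage travel, centred where the ring is.
- tongue (a point): Top centre of the carriage's upright tongue, by which it is moved: dark steel, 40 mm wide (deck's x), 12 mm thick (deck's y), its top 75 mm above the deck's origin, free for 50 mm below the top, about 40 mm clear of the panel's edge, on the deck's -y side. Axes as the deck's. The wheel's axis lies 170 mm from it along the deck's +y, up to 10 mm off that while the wheel is pressed against the ring.
- wheel (a joint): Turning angle of the fan wheel in rad, endless, positive anticlockwise from above. Black, 196 mm across, 0.35 kg: hub radius 38 mm (top 98 mm above the deck's origin), five blades out to 98 mm. At 0 one blade's middle points along the deck's +x. A rubbing wheel stops at once when let go; a free one turns with almost no effort and runs on for many seconds.
- blade_top (a point): Point of the deck on the nominal fan axis, 93 mm above the deck's origin: height of the blades' upper edges (lower edges 61 mm). Each blade slopes about 40 degrees, upper edge on its clockwise side, and covers about 34 mm of the circumference, leaving gaps of 50 mm at 68 mm radius. The next blade follows a pushing finger closely: rise out of the wheel while pushing.
- driver_mid (a point): Bystander: screwdriver 160 mm long lying on the panel, on the deck's +x side of the ring, along the deck's y; the point is near its middle.
- guard: Bystander: wire finger guard of the fan, 210 mm across and 8 mm high, flat on the table; origin under its centre.
- reel: Bystander: solder reel 64 mm across, 57 mm high, standing; origin under its centre.
- tin: Bystander: round tip-cleaner tin with brass wool, 80 mm across, 42 mm high; origin under its centre.
- meter: Bystander: grey multimeter 165 x 82 x 46 mm lying on its back; origin under its centre.
- pliers: Bystander: pliers 170 mm long lying flat; origin at the rivet, on the table.
- filter: Bystander: card-framed filter cartridge 80 x 200 x 42 mm; origin under its centre.

How it is judged:
By the outcome, as a careful person would: the job done as asked, in the order asked, and still so for the second after the job is handed in, with the robot touching nothing.
It also fails if it takes over 64 s, if anything falls off the work surface, if the arm or the gripper's body presses on something with over 40 N, if the wrist force passes 120 N, or if a joint passes its speed limit or range.

### The arm

A 7-joint arm with a two-finger parallel gripper is mounted at the origin on the work surface. World frame = base frame: x ahead of the robot, y to its left, z up, the work surface at z = 0. Lengths are in m, angles in rad, forces in N, time in s.
With the tool pointing down it reaches from about 0.425 to 0.875 m from the base axis. Payload 4.7 kg.
Tool frame: the origin (TCP) lies midway between the tips of the shut fingers; the grasp point (between the pads) lies 19 mm behind it (ctrl.grip_point_offset is the distance from the TCP to the grasp point, in m); z points along the fingers, y is the line along which they close (so a half turn about z gives the same grasp; the last joint's range is limited). The gripper opens to 87 mm and grips with 3 to 60 N. Pads are 19 mm wide; open, the fingers measure 117 mm over their backs; the gripper's body (75 mm by 190 mm) begins 51 mm behind the grasp point.
Start: joints at [-1.309, 0.321, -0.07, 1.45, 0.023, 1.371, -0.057], TCP at [0.159, 0.63, 0.223] pointing down, gripper open.
Joint ranges: [-2.86, 2.86], [-0.3, 2.09], [-1.38, 1.24], [0.06, 2.45], [-1.56, 4.7], [0.09, 2.05], [-2.69, 2.69]. Speed limits (rad/s): [2.57, 2.57, 3.14, 3.14, 3.14, 3.14, 3.14].

### API

Orientations are given as a rotation vector (axis times angle).
In Python, from bench import ctrl gives the robot as it stands.
- The arm moves only by the tool move_arm, never from a script. Its argument "increments" is text: rows parted by semicolons, each of 7 numbers parted by spaces: the shift along the world's x, y, z in mm, then the turn, a rotation vector about the world's x, y, z in degrees, then the closure in counts, from 0 (fully open) to 255 (shut). A call has exactly 8 rows; each row shifts and turns the commanded pose from where the row before left it; what a row does not reach is not made up. A row lasts 1/12 s, in which the tool goes at most 41.7 mm and 7.16 degrees, less where a joint would pass 70% of its speed; a pose out of reach is approached as far as the arm can. A call with a gripper value outside its range is refused whole. The fingers move at their own pace and stop on an object; "grip_force" is the grip in N (left out, the last holds). Time passes only in rows, so rows that do not move let the fingers close, or fill a call up. It gives the time, the measured TCP pose, the force, the opening and the grip force at its end, in the units of the state.
- ctrl.get_state(): the state, without advancing time (a new reading comes with each control period).
- ctrl.get_image(name): name is "scene" or "top"; returns a dict with "frame" (384x512x3 uint8, red, green, blue), "depth" (384x512 float32, m along the optical axis (not along the pixel's ray), 0 where there is no reading), "fx", "fy", "cx", "cy" (pixels), "k1" (the pictures are not rectified: a ray, as slopes to the right and down, at radius r is drawn at 1 + k1 r^2 times it, then the intrinsics apply), "position" and "orientation" of the camera in the world. Camera axes: x right, y down, z forward; pixel columns grow to the right and rows downward; lengths in m; the calibration is good to about 2 mm. A picture is of the moment at which its call begins.
- ctrl.close_job(): hands the job in; it is judged then, once.
Trained networks look in a picture, given as the dict that the camera call returned (one of the last four; its "shot" number tells which), for a name from the list of things; names that differ only in an ending like _2 or _b are one class to them, and where a whole thing is asked for, a point or a joint stands for the part that bears it (a point fixed in the world has none). Each returns a list of dicts, best first, with "score" (0 to 1); they miss things now and then, are a little off and sometimes report something else, mostly with a low value. They report only what shows in the picture. A call takes as long as a camera call.
- ctrl.find_in(target, picture): "centre" ([x, y, z] in m, in world coordinates, good to about 4 mm: the middle of the surface that is visible of it).
- ctrl.silhouettes(target, picture): "region" (384x512 bool, what is visible of it).
The state is a dict: "time": time; "joint_positions": joint angles; "qd": joint speeds; "joint_torque": joint torques, N m; "position": TCP position; "tool_rot": TCP orientation; "ft_force": force on the tool from outside, world axes, zero at the start; "torque": the same for the moment, N m; "grip_width": opening from 0.0 (shut) to 1.0 (fully open); "grip_force": force on a finger pad.
Only numpy, scipy, OpenCV 4.12 (cv2) and the standard library are available. Lean on these libraries where they do the work, as an engineer would, in place of code of your own. Each camera call takes 0.05 s, during which the arm holds its last target. There are 200 camera calls.

## Working session

There is one attempt and no reset: what is moved stays moved. The work goes in short steps, Python scripts to look and compute and a tool call to move; the robot and the scene stay as the last step left them, time stands still between calls to the robot, and variables do not carry over. Pictures are saved under pics/ and viewed, at most 10 in all, crops included, and the job is handed in when it is done.

Besides the shell and the picture viewer there is one more tool, called after "Emit:" by a JSON object that holds its "fn" and its "kwargs", one argument or row to a line. move_arm: Moves the arm, as the interface text tells. Its arguments: {"type":"object","properties":{"increments":{"type":"string"},"grip_force":{"type":"number"}},"required":["increments"]}

```bash
mkdir -p pics; ls; cat > h.py <<'E'
import numpy as np, cv2
from scipy.spatial.transform import Rotation as R
from bench import ctrl
def pose(im):
    o=np.array(im["orientation"],float)
    M=R.from_rotvec(o).as_matrix() if o.shape==(3,) else (o if o.shape==(3,3) else R.from_quat(o).as_matrix())
    return M,np.array(im["position"])
def cloud(im):
    h,w=im["depth"].shape
    u,v=np.meshgrid(np.arange(w),np.arange(h))
    x=(u-im["cx"])/im["fx"];y=(v-im["cy"])/im["fy"]
    a,b=x.copy(),y.copy()
    for _ in range(8):
        s=1+im["k1"]*(a*a+b*b);a=x/s;b=y/s
    M,p=pose(im);d=im["depth"]
    P=np.stack([a*d,b*d,d],-1)@M.T+p
    P[d==0]=np.nan
    return P
def save(im,name,crop=None,z=1):
    f=im["frame"][:,:,::-1]
    if crop: f=f[crop[1]:crop[3],crop[0]:crop[2]]
    cv2.imwrite("pics/"+name,cv2.resize(f,None,fx=z,fy=z,interpolation=cv2.INTER_CUBIC))
E
python3 - <<'E'
from h import *
for n in("scene","top"):
    im=ctrl.get_image(n);save(im,n+"0.png",z=1.5)
    print(n,im["position"],im["orientation"],im["fx"],im["k1"])
    for t in("deck","tongue","wheel","driver_mid","guard","reel","tin","meter","pliers","filter"):
        print(t,[(np.round(r["centre"],3).tolist(),round(r["score"],2)) for r in ctrl.find_in(t,im)[:2]])
s=ctrl.get_state();print(s)
E
```

```text
pics
scene [ 1.10906258 -0.98468983  1.30234708] [-2.33276494 -0.5956076   0.2417055 ] 477.90765937584314 -0.05945932528505533
deck [([0.541, -0.046, 0.019], 0.88)]
tongue [([0.526, 0.006, 0.079], 0.88)]
wheel [([0.505, 0.029, 0.086], 0.72)]
driver_mid [([0.656, 0.05, 0.086], 0.59), ([0.812, 0.07, 0.041], 0.52)]
guard [([0.35, 0.486, 0.006], 0.55)]
reel [([0.597, -0.46, 0.055], 0.61)]
tin [([0.439, -0.388, 0.032], 0.61)]
meter [([0.618, 0.41, 0.036], 0.6)]
pliers [([0.677, -0.411, 0.006], 0.87)]
filter [([0.815, 0.066, 0.038], 0.76), ([0.35, 0.486, 0.007], 0.28)]
top [0.41379925 0.02589323 1.59935039] [-2.1851481   2.15447304 -0.14905064] 471.1395633958642 0.020862031016444096
deck [([0.531, -0.005, 0.02], 0.92), ([0.807, 0.089, 0.04], 0.69)]
tongue [([0.526, 0.025, 0.08], 0.72)]
wheel [([0.51, 0.044, 0.092], 0.56)]
driver_mid [([0.654, 0.06, 0.089], 0.66)]
guard [([0.352, 0.487, 0.005], 0.69), ([0.536, -0.006, 0.021], 0.55)]
reel [([0.59, -0.447, 0.056], 0.81), ([0.526, 0.03, 0.078], 0.54)]
tin [([0.419, -0.369, 0.038], 0.62), ([0.353, 0.487, 0.006], 0.54)]
meter [([0.606, 0.418, 0.038], 0.87)]
pliers [([0.679, -0.41, 0.011], 0.81)]
filter [([0.804, 0.088, 0.038], 0.82)]
{'time': 1.1, 'joint_positions': array([-1.30887132,  0.32097501, -0.07010465,  1.45051884,  0.02259353,
        1.37080293, -0.05689367]), 'qd': array([-0.00010306, -0.0010527 ,  0.00042923,  0.00142427,  0.00097089,
        0.0003336 , -0.00074901]), 'joint_torque': array([ 2.93487565e-04, -4.91134214e+01, -4.03204802e-01, -3.12770891e+01,
       -6.38535060e-02,  3.39792890e-02,  1.54499662e-05]), 'position': array([0.15946442, 0.63014637, 0.22259333]), 'tool_rot': array([3.88236250e-01, 3.11746331e+00, 1.22358497e-04]), 'ft_force': array([ 0.47309607,  0.63605218, -0.47238739]), 'torque': array([0.01148942, 0.0035388 , 0.02705751]), 'grip_force': 0.0, 'grip_width': 0.998854982008264}
```

View pictures.

View pics/scene0.png

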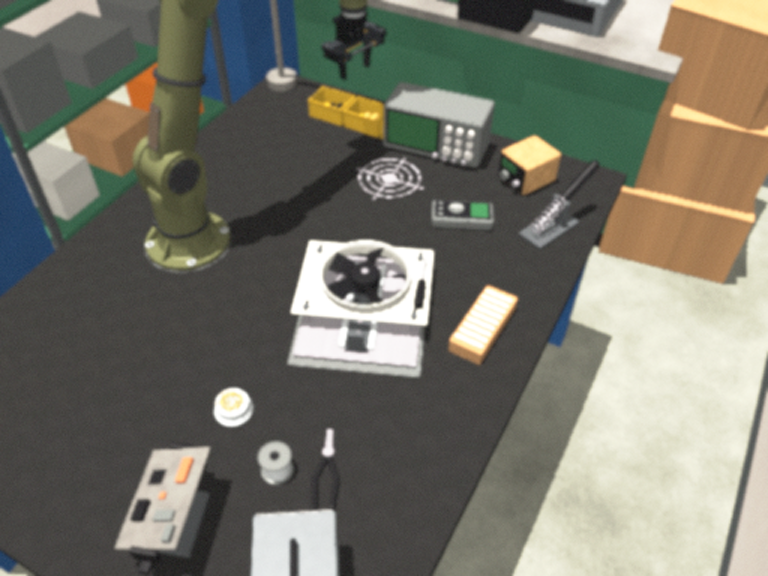

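View pics/top0.png

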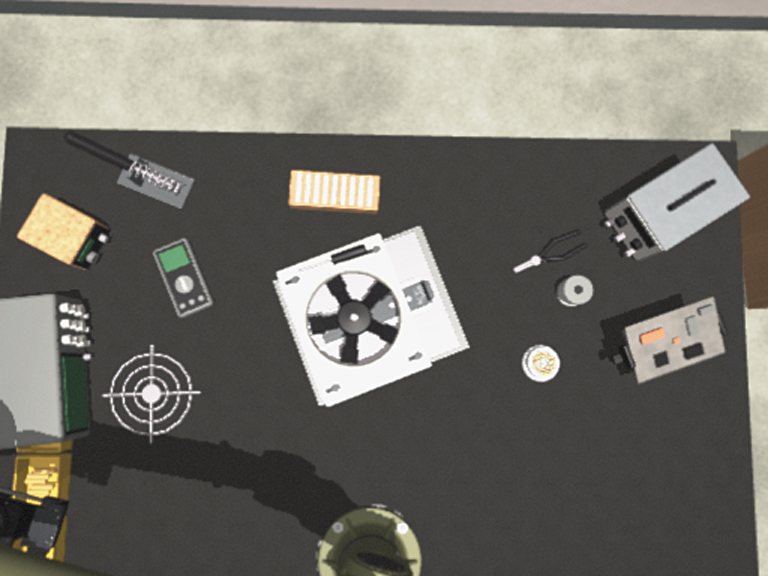

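```bash
cat >> h.py <<'E'
def ortho(im,z,c,half=0.17,res=0.0005):
    "image on plane z: column = +y decreasing (left=+y), row down = -x"
    n=int(2*half/res)
    j,i=np.meshgrid(np.arange(n),np.arange(n))
    W=np.stack([c[0]+half-i*res,c[1]+half-j*res,np.full(i.shape,z)],-1)
    M,p=pose(im);q=(W-p)@M
    a=q[...,0]/q[...,2];b=q[...,1]/q[...,2];s=1+im["k1"]*(a*a+b*b)
    u=(im["fx"]*a*s+im["cx"]).astype(np.float32);v=(im["fy"]*b*s+im["cy"]).astype(np.float32)
    return cv2.remap(im["frame"][:,:,::-1],u,v,cv2.INTER_CUBIC)
E
python3 - <<'E'
from h import *
ims={n:ctrl.get_image(n) for n in("top","scene")}
np.save("ims.npy",ims,allow_pickle=True)
c=(0.52,0.03)
for n,im in ims.items():
    cv2.imwrite(f"pics/o_{n}.png",cv2.resize(ortho(im,0.094,c),(600,600),interpolation=cv2.INTER_AREA))
    P=cloud(im)
    for t in("tongue","wheel","deck"):
        r=ctrl.silhouettes(t,im)[0]["region"];Q=P[r];Q=Q[~np.isnan(Q[:,0])]
        print(n,t,r.sum(),np.round(np.nanpercentile(Q,[2,25,50,75,98],axis=0),3).tolist())
E
```

```text
top tongue 2091 [[0.433, -0.12, 0.017], [0.493, -0.025, 0.027], [0.525, 0.031, 0.081], [0.564, 0.067, 0.094], [0.6, 0.125, 0.103]]
top wheel 1436 [[0.429, -0.036, 0.027], [0.49, 0.01, 0.079], [0.512, 0.045, 0.09], [0.552, 0.07, 0.096], [0.596, 0.128, 0.104]]
top deck 4701 [[0.431, -0.167, 0.01], [0.487, -0.094, 0.016], [0.533, -0.007, 0.021], [0.583, 0.057, 0.077], [0.692, 0.129, 0.101]]
scene tongue 1315 [[0.427, -0.131, 0.017], [0.492, -0.042, 0.05], [0.524, 0.007, 0.079], [0.562, 0.041, 0.092], [0.599, 0.118, 0.101]]Traceback (most recent call last):
  File "<stdin>", line 9, in <module>
IndexError: list index out of range
```

View pics/o_top.png

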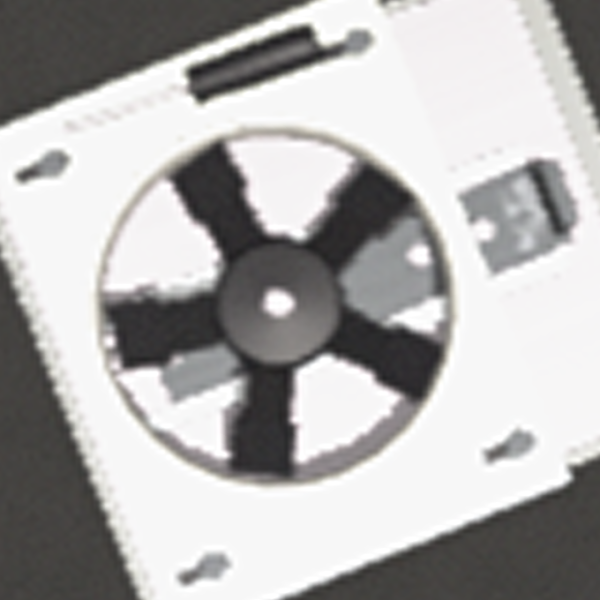

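View pics/o_scene.png

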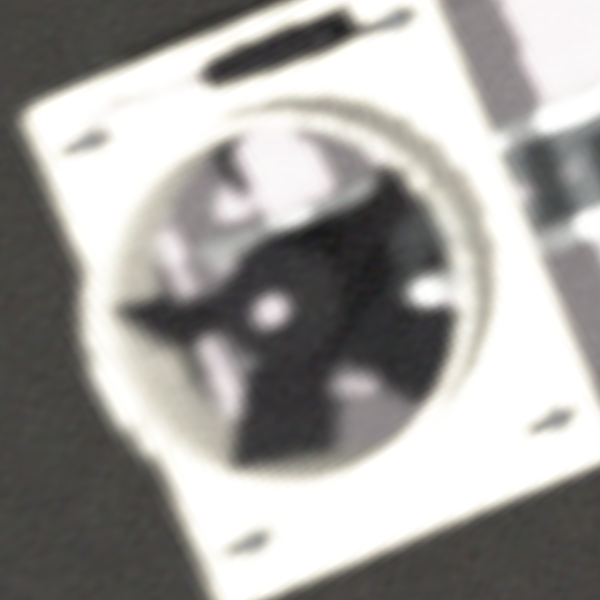

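```bash
python3 - <<'E'
from h import *
from scipy.optimize import least_squares
ims=np.load("ims.npy",allow_pickle=True).item()
c=(0.52,0.03);half=.17;res=.0005
def w2(x,y): return (c[1]+half-y)/res,(c[0]+half-x)/res
def radial(g,cx,cy,r0,r1,sign,n=180,z=0):
    th=np.linspace(0,2*np.pi,n,endpoint=False);rr=np.arange(r0,r1,.00025)
    X=cx+np.outer(np.cos(th),rr);Y=cy+np.outer(np.sin(th),rr);u,v=w2(X,Y)
    S=cv2.remap(g,u.astype(np.float32),v.astype(np.float32),cv2.INTER_LINEAR).astype(float)
    G=sign*np.gradient(cv2.GaussianBlur(S,(0,0),3),axis=1)
    k=G.argmax(1);ok=G.max(1)>np.median(G.max(1))*.5
    p=np.stack([X[np.arange(n),k],Y[np.arange(n),k]],1)[ok]
    f=least_squares(lambda q:np.hypot(p[:,0]-q[0],p[:,1]-q[1])-q[2],[cx,cy,.5*(r0+r1)],loss="soft_l1",f_scale=.0005)
    e=np.abs(f.fun);return np.round(f.x,4),len(p),round(float(np.median(e)),5)
im=ims["top"]
for z,r0,r1,s,nm in((.102,.03,.045,1,"hub"),(.094,.094,.104,-1,"ringdark"),(.094,.097,.109,1,"ringbright")):
    g=cv2.cvtColor(ortho(im,z,c),cv2.COLOR_BGR2GRAY)
    print(nm,radial(g,.5175,.0433,r0,r1,s))
# yaw from panel: depth-based points at z ~.066
P=cloud(im);m=(np.abs(P[...,2]-.066)<.012)&(np.abs(P[...,0]-.52)<.25)&(np.abs(P[...,1]-.05)<.25)&(im["frame"].min(2)>170)
q=P[m][:,:2].astype(np.float32);print("panel",m.sum(),cv2.minAreaRect(q))
g=cv2.cvtColor(ortho(im,.066,c,half=.25),cv2.COLOR_BGR2GRAY)
E
python3 - <<'E'
from h import *
ims=np.load("ims.npy",allow_pickle=True).item()
a=[cv2.resize(ortho(im,.079,(.575,-.115),half=.06,res=.0005),(400,400),interpolation=cv2.INTER_NEAREST) for im in ims.values()]
for k in a:
    for t in range(0,400,67): cv2.line(k,(t,0),(t,6),(0,0,255),1)
cv2.imwrite("pics/tong.png",np.hstack(a))
im=ims["top"];P=cloud(im);m=(P[...,2]>.05)&(np.abs(P[...,0]-.575)<.06)&(P[...,1]<-.07)&(P[...,1]>-.18)
print(np.round(P[m],3).tolist()[:60])
E
```

```text
hub (array([0.5178, 0.0425, 0.0386]), 116, 0.00048)
ringdark (array([0.5168, 0.0444, 0.0963]), 98, 0.00039)
ringbright (array([0.5164, 0.0446, 0.1014]), 180, 0.00022)
panel 3129 ((0.5290926098823547, 0.013902261853218079), (0.31029394268989563, 0.3025325834751129), 21.900920867919922)
[[0.6, -0.113, 0.081], [0.6, -0.116, 0.079], [0.601, -0.12, 0.074], [0.597, -0.11, 0.077], [0.597, -0.113, 0.081], [0.597, -0.116, 0.081], [0.598, -0.12, 0.076], [0.596, -0.108, 0.059], [0.594, -0.11, 0.075], [0.593, -0.113, 0.082], [0.593, -0.116, 0.083], [0.593, -0.119, 0.083], [0.594, -0.109, 0.051], [0.592, -0.111, 0.067], [0.59, -0.113, 0.08], [0.591, -0.117, 0.077], [0.591, -0.12, 0.076], [0.591, -0.123, 0.079], [0.59, -0.113, 0.051], [0.587, -0.113, 0.08], [0.587, -0.116, 0.08], [0.587, -0.12, 0.079], [0.587, -0.123, 0.079], [0.584, -0.114, 0.076], [0.583, -0.116, 0.085], [0.584, -0.12, 0.081], [0.584, -0.123, 0.08], [0.584, -0.126, 0.078], [0.582, -0.115, 0.066], [0.581, -0.117, 0.079], [0.58, -0.12, 0.082], [0.581, -0.124, 0.074], [0.581, -0.127, 0.074], [0.58, -0.116, 0.052], [0.577, -0.117, 0.079], [0.577, -0.119, 0.083], [0.577, -0.123, 0.08], [0.577, -0.126, 0.081], [0.575, -0.117, 0.072], [0.574, -0.12, 0.078], [0.574, -0.123, 0.08], [0.574, -0.126, 0.083], [0.574, -0.129, 0.08], [0.572, -0.118, 0.065], [0.571, -0.12, 0.075], [0.571, -0.123, 0.08], [0.571, -0.126, 0.079], [0.571, -0.13, 0.079], [0.57, -0.119, 0.052], [0.568, -0.12, 0.074], [0.568, -0.123, 0.081], [0.567, -0.126, 0.082], [0.568, -0.13, 0.078], [0.566, -0.122, 0.062], [0.564, -0.123, 0.079], [0.565, -0.127, 0.077], [0.565, -0.13, 0.077], [0.564, -0.123, 0.05], [0.563, -0.125, 0.059], [0.552, -0.072, 0.068]]
```

View pics/tong.png

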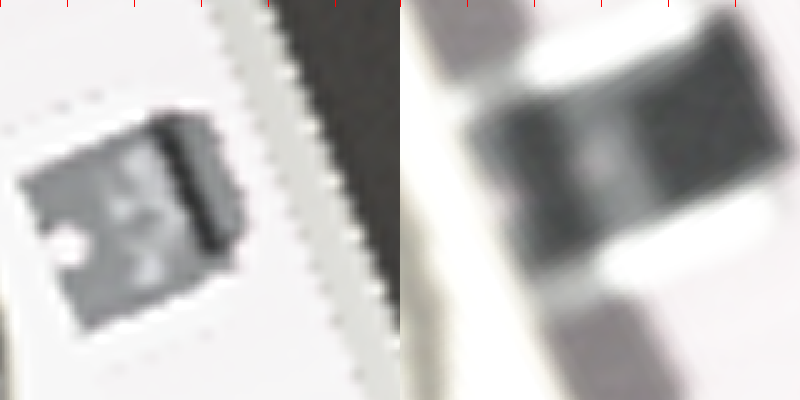

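```bash
python3 - <<'E'
from h import *
ims=np.load("ims.npy",allow_pickle=True).item()
P=cloud(ims["scene"]).reshape(-1,3);P=P[~np.isnan(P[:,0])]
a=np.array([.159,.63]);b=np.array([.581,-.119])
d=(b-a)/np.linalg.norm(b-a);r=P[:,:2]-a;s=r@d;t=r@np.array([-d[1],d[0]])
for s0 in np.arange(-.1,.9,.1):
    m=(s>s0)&(s<s0+.1)&(np.abs(t)<.11)
    if m.any(): print(round(s0,1),np.round(np.percentile(P[m,2],[50,90,99]),3),m.sum(), np.round(P[m][P[m,2].argmax()],3))
P=cloud(ims["top"]);q=P.reshape(-1,3);m=(q[:,2]>.073)&(np.abs(q[:,0]-.58)<.03)&(q[:,1]<-.1)&(q[:,1]>-.14)
print(q[m].mean(0),cv2.minAreaRect(q[m][:,:2].astype(np.float32)))
E
```

```text
-0.1 [0.04  0.328 0.34 ] 987 [0.188 0.65  0.401]
0.0 [0.224 0.407 0.448] 1738 [0.181 0.597 0.455]
0.1 [-0.     0.005  0.009] 669 [0.308 0.552 0.013]
0.2 [-0.     0.005  0.011] 732 [0.3   0.447 0.015]
0.3 [-0.001  0.003  0.008] 839 [0.372 0.396 0.013]
0.4 [-0.001  0.003  0.007] 788 [0.374 0.216 0.011]
0.5 [0.065 0.089 0.096] 509 [0.519 0.144 0.098]
0.6 [0.071 0.096 0.102] 1069 [0.502 0.034 0.104]
0.7 [0.066 0.093 0.1  ] 1812 [0.529 0.014 0.105]
0.8 [0.015 0.062 0.076] 1780 [ 0.58  -0.131  0.083]
[ 0.58242957 -0.1204328   0.07899237] ((0.5821938514709473, -0.12081092596054077), (0.03896065428853035, 0.012028321623802185), 20.43499755859375)
```

Emit:
{"fn": "move_arm", "kwargs": {
  "increments": "17.6 -31.3 0 0 0 0 0;17.6 -31.3 0 0 0 0 0;17.6 -31.3 0 0 0 0 0;17.6 -31.3 0 0 0 0 0;17.6 -31.3 0 0 0 0 0;17.6 -31.3 0 0 0 0 0;17.6 -31.3 0 0 0 0 0;17.6 -31.3 0 0 0 0 0",
  "grip_force": 25
}}

```text
time: 2.12
position: [0.3009, 0.3782, 0.2228]
tool_rot: [0.388, 3.117, 0.001]
ft_force: [0.1, 0.4, 1.0]
grip_width: 1.004
grip_force: 0.0
```

Emit:
{"fn": "move_arm", "kwargs": {
  "increments": "17.6 -31.3 0 0 0 4.33 60;17.6 -31.3 0 0 0 4.33 125;17.6 -31.3 0 0 0 4.33 125;17.6 -31.3 0 0 0 4.33 125;17.6 -31.3 0 0 0 4.33 125;17.6 -31.3 0 0 0 4.33 125;17.6 -31.3 0 0 0 4.33 125;17.6 -31.3 0 0 0 4.33 125"
}}

```text
time: 2.78
position: [0.4417, 0.1277, 0.223]
tool_rot: [-0.563, 3.09, 0.001]
ft_force: [0.0, 0.2, 0.7]
grip_width: 0.538
grip_force: 0.0
```

Emit:
{"fn": "move_arm", "kwargs": {
  "increments": "17.6 -31.3 0 0 0 0 125;17.6 -31.3 0 0 0 0 125;17.6 -31.3 0 0 0 0 125;17.6 -31.3 0 0 0 0 125;17.6 -31.3 0 0 0 0 125;17.6 -31.3 0 0 0 0 125;17.6 -31.3 0 0 0 0 125;17.6 -31.3 0 0 0 0 125"
}}

```text
time: 3.45
position: [0.5827, -0.1223, 0.2229]
tool_rot: [-0.559, 3.091, 0.0]
ft_force: [0.2, 0.1, 0.1]
grip_width: 0.513
grip_force: 0.0
```

Emit:
{"fn": "move_arm", "kwargs": {
  "increments": "0 0 -28 0 0 0 125;0 0 -28 0 0 0 125;0 0 -28 0 0 0 125;0 0 -28 0 0 0 125;0 0 -24 0 0 0 125;0 0 -18 0 0 0 125;0 0 -12 0 0 0 125;0 0 0 0 0 0 125"
}}

```text
time: 4.12
position: [0.58, -0.1205, 0.054]
tool_rot: [0.557, -3.087, -0.002]
ft_force: [-0.6, -0.3, -0.3]
grip_width: 0.512
grip_force: 0.0
```

Emit:
{"fn": "move_arm", "kwargs": {
  "increments": "0 0 0 0 0 0 255;0 0 0 0 0 0 255;0 0 0 0 0 0 255;0 0 0 0 0 0 255;0 0 0 0 0 0 255;0 0 0 0 0 0 255;0 0 0 0 0 0 255;0 0 0 0 0 0 255",
  "grip_force": 25
}}

```text
time: 4.78
position: [0.5823, -0.1211, 0.0572]
tool_rot: [-0.559, 3.091, -0.0]
ft_force: [-0.2, 0.1, 3.8]
grip_width: 0.136
grip_force: 25.0
```

```bash
cat >> h.py <<'E'
e=np.array([-.350,.937,0])
def st():
    s=ctrl.get_state();p=np.array(s["position"]);f=np.array(s["ft_force"])
    print("t",round(s["time"],2),"s_mm",round(1000*float((p-[.5823,-.1206,0])@e),2),"F_e",round(float(f@e),2),"f",np.round(f,1),"gw",round(s["grip_width"],3),"gf",s["grip_force"],"p",np.round(p,4))
E
python3 -c "
from h import *
st()"
```

```text
t 4.78 s_mm -0.44 F_e 0.14 f [-0.2  0.1  3.8] gw 0.136 gf 24.986093631014228 p [ 0.5823 -0.1211  0.0572]
```

Emit:
{"fn": "move_arm", "kwargs": {
  "increments": "-0.09 0.23 0 0 0 0 255;-0.09 0.23 0 0 0 0 255;-0.09 0.23 0 0 0 0 255;-0.09 0.23 0 0 0 0 255;-0.09 0.23 0 0 0 0 255;-0.09 0.23 0 0 0 0 255;-0.09 0.23 0 0 0 0 255;-0.09 0.23 0 0 0 0 255",
  "grip_force": 40
}}

```text
time: 5.45
position: [0.5823, -0.121, 0.0572]
tool_rot: [-0.556, 3.09, -0.005]
ft_force: [4.7, -5.7, 2.8]
grip_width: 0.136
grip_force: 40.0
```

Emit:
{"fn": "move_arm", "kwargs": {
  "increments": "-0.09 0.23 0 0 0 0 255;-0.09 0.23 0 0 0 0 255;-0.09 0.23 0 0 0 0 255;-0.09 0.23 0 0 0 0 255;-0.09 0.23 0 0 0 0 255;-0.09 0.23 0 0 0 0 255;-0.09 0.23 0 0 0 0 255;-0.09 0.23 0 0 0 0 255"
}}

```text
time: 6.12
position: [0.582, -0.1204, 0.0572]
tool_rot: [-0.555, 3.089, -0.008]
ft_force: [4.4, -7.5, 1.5]
grip_width: 0.135
grip_force: 40.0
```

Emit:
{"fn": "move_arm", "kwargs": {
  "increments": "-0.09 0.23 0 0 0 0 255;-0.09 0.23 0 0 0 0 255;-0.09 0.23 0 0 0 0 255;-0.09 0.23 0 0 0 0 255;-0.09 0.23 0 0 0 0 255;-0.09 0.23 0 0 0 0 255;-0.09 0.23 0 0 0 0 255;-0.09 0.23 0 0 0 0 255"
}}

```text
time: 6.78
position: [0.5815, -0.1191, 0.0572]
tool_rot: [-0.554, 3.088, -0.009]
ft_force: [4.7, -8.3, 1.3]
grip_width: 0.136
grip_force: 40.1
```

Emit:
{"fn": "move_arm", "kwargs": {
  "increments": "-0.09 0.23 0 0 0 0 255;-0.09 0.23 0 0 0 0 255;-0.09 0.23 0 0 0 0 255;-0.09 0.23 0 0 0 0 255;-0.09 0.23 0 0 0 0 255;-0.09 0.23 0 0 0 0 255;-0.09 0.23 0 0 0 0 255;-0.09 0.23 0 0 0 0 255"
}}

```text
time: 7.45
position: [0.581, -0.1178, 0.0572]
tool_rot: [-0.554, 3.088, -0.01]
ft_force: [6.8, -10.3, -0.1]
grip_width: 0.138
grip_force: 40.1
```

Emit:
{"fn": "move_arm", "kwargs": {
  "increments": "-0.09 0.23 0 0 0 0 255;-0.09 0.23 0 0 0 0 255;-0.09 0.23 0 0 0 0 255;-0.09 0.23 0 0 0 0 255;-0.09 0.23 0 0 0 0 255;-0.09 0.23 0 0 0 0 255;-0.09 0.23 0 0 0 0 255;-0.09 0.23 0 0 0 0 255"
}}

```text
time: 8.12
position: [0.5804, -0.1164, 0.0572]
tool_rot: [-0.553, 3.088, -0.011]
ft_force: [6.8, -10.1, -1.1]
grip_width: 0.138
grip_force: 40.1
```

Emit:
{"fn": "move_arm", "kwargs": {
  "increments": "-0.09 0.23 0 0 0 0 255;-0.09 0.23 0 0 0 0 255;-0.09 0.23 0 0 0 0 255;-0.09 0.23 0 0 0 0 255;-0.09 0.23 0 0 0 0 255;-0.09 0.23 0 0 0 0 255;-0.09 0.23 0 0 0 0 255;-0.09 0.23 0 0 0 0 255"
}}

```text
time: 8.78
position: [0.5797, -0.1146, 0.0572]
tool_rot: [-0.553, 3.088, -0.011]
ft_force: [6.6, -11.0, -0.6]
grip_width: 0.131
grip_force: 40.1
```

```bash
python3 -c "
from h import *
st()"
```

```text
t 8.78 s_mm 6.57 F_e -12.59 f [  6.6 -11.   -0.6] gw 0.131 gf 40.084344435017556 p [ 0.5797 -0.1146  0.0572]
```

Emit:
{"fn": "move_arm", "kwargs": {
  "increments": "-0.09 0.23 0 0 0 0 255;-0.09 0.23 0 0 0 0 255;-0.09 0.23 0 0 0 0 255;-0.09 0.23 0 0 0 0 255;-0.09 0.23 0 0 0 0 255;-0.09 0.23 0 0 0 0 255;-0.09 0.23 0 0 0 0 255;-0.09 0.23 0 0 0 0 255"
}}

```text
time: 9.45
position: [0.579, -0.1129, 0.0572]
tool_rot: [-0.553, 3.088, -0.012]
ft_force: [7.0, -10.7, -0.7]
grip_width: 0.138
grip_force: 40.1
```

Emit:
{"fn": "move_arm", "kwargs": {
  "increments": "-0.09 0.23 0 0 0 0 255;-0.09 0.23 0 0 0 0 255;-0.09 0.23 0 0 0 0 255;-0.09 0.23 0 0 0 0 255;-0.09 0.23 0 0 0 0 255;-0.09 0.23 0 0 0 0 255;-0.09 0.23 0 0 0 0 255;-0.09 0.23 0 0 0 0 255"
}}

```text
time: 10.12
position: [0.5785, -0.1116, 0.0572]
tool_rot: [-0.552, 3.088, -0.013]
ft_force: [8.0, -12.4, -1.4]
grip_width: 0.141
grip_force: 40.1
```

```bash
python3 -c "
from h import *
st()
im=ctrl.get_image('top');np.save('im2.npy',im,allow_pickle=True)
cv2.imwrite('pics/o2.png',cv2.resize(ortho(im,.094,(.52,.03),half=.13),(600,600)))"
```

```text
t 10.12 s_mm 9.78 F_e -14.4 f [  8.  -12.4  -1.4] gw 0.141 gf 40.1082256087102 p [ 0.5785 -0.1116  0.0572]
```

View pics/o2.png

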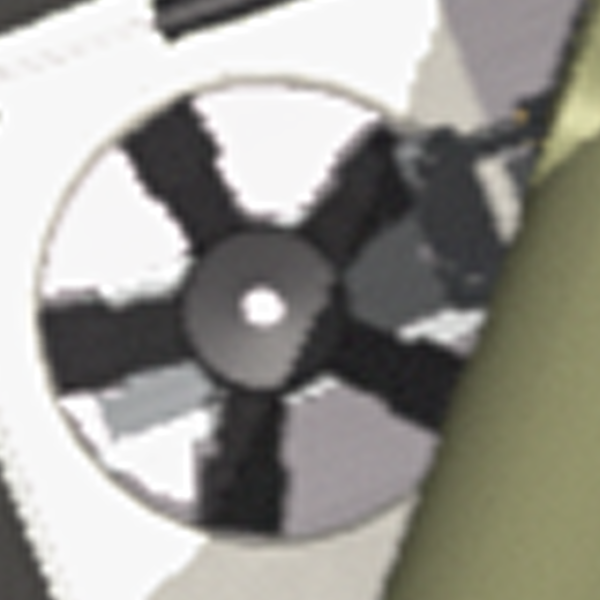

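Emit:
{"fn": "move_arm", "kwargs": {
  "increments": "0.52 -1.4 0 0 0 0 255;0.52 -1.4 0 0 0 0 255;0.52 -1.4 0 0 0 0 255;0.52 -1.4 0 0 0 0 255;0.52 -1.4 0 0 0 0 255;0.52 -1.4 0 0 0 0 255;0.52 -1.4 0 0 0 0 255;0.52 -1.4 0 0 0 0 255"
}}

```text
time: 10.83
position: [0.5786, -0.1119, 0.0571]
tool_rot: [0.561, -3.087, -0.015]
ft_force: [-7.8, 9.3, 17.3]
grip_width: 0.134
grip_force: 40.1
```

```bash
python3 -c "
from h import *
st()"
```

```text
t 10.83 s_mm 9.43 F_e 11.47 f [-7.8  9.3 17.3] gw 0.134 gf 40.07649420294911 p [ 0.5786 -0.1119  0.0571]
```

Emit:
{"fn": "move_arm", "kwargs": {
  "increments": "0.2 -0.53 0 0 0 0 255;0.2 -0.53 0 0 0 0 255;0.2 -0.53 0 0 0 0 255;0.2 -0.53 0 0 0 0 255;0.2 -0.53 0 0 0 0 255;0.2 -0.53 0 0 0 0 255;0.2 -0.53 0 0 0 0 255;0 0 0 0 0 0 255"
}}

```text
time: 11.5
position: [0.5797, -0.1148, 0.0571]
tool_rot: [0.562, -3.087, -0.017]
ft_force: [-8.2, 9.5, 18.2]
grip_width: 0.133
grip_force: 40.1
```

```bash
python3 -c "
from h import *
st()"
```

```text
t 11.5 s_mm 6.31 F_e 11.8 f [-8.2  9.5 18.2] gw 0.133 gf 40.09682802599855 p [ 0.5797 -0.1148  0.0571]
```

Emit:
{"fn": "move_arm", "kwargs": {
  "increments": "0.17 -0.45 0 0 0 0 255;0 0 0 0 0 0 255;-0.38 1.0 0 0 0 0 255;-0.38 1.0 0 0 0 0 255;-0.38 1.0 0 0 0 0 255;-0.38 1.0 0 0 0 0 255;0 0 0 0 0 0 255;0 0 0 0 0 0 255"
}}

```text
time: 12.17
position: [0.5799, -0.1152, 0.0572]
tool_rot: [0.56, -3.091, -0.006]
ft_force: [-2.7, 2.1, 10.7]
grip_width: 0.136
grip_force: 40.0
```

```bash
python3 -c "
from h import *
st()"
```

```text
t 12.17 s_mm 5.87 F_e 2.9 f [-2.7  2.1 10.7] gw 0.136 gf 39.994595842435956 p [ 0.5799 -0.1152  0.0572]
```

Emit:
{"fn": "move_arm", "kwargs": {
  "increments": "-0.3 0.9 0 0 0 0 255;0 0 0 0 0 0 125;0 0 0 0 0 0 125;0 0 0 0 0 0 125;0 0 0 0 0 0 125;0 0 10 0 0 0 125;0 0 30 0 0 0 125;0 0 30 0 0 0 125"
}}

```text
time: 12.83
position: [0.5785, -0.1166, 0.1264]
tool_rot: [0.556, -3.088, -0.001]
ft_force: [1.5, -0.9, 0.5]
grip_width: 0.499
grip_force: 0.0
```

Emit:
{"fn": "move_arm", "kwargs": {
  "increments": "0 0 25 0 0 0 255;10 -30 0 0 0 0 255;10 -30 0 0 0 0 255;10 -30 0 0 0 0 255;10 -30 0 0 0 0 255;0 0 0 0 0 0 255;0 0 0 0 0 0 255;0 0 0 0 0 0 255"
}}

```text
time: 13.5
position: [0.6198, -0.2363, 0.1516]
tool_rot: [0.557, -3.092, -0.002]
ft_force: [0.7, -0.1, -0.3]
grip_width: 0.034
grip_force: 0.0
```

```bash
python3 -c "
from h import *
st()
im=ctrl.get_image('top');np.save('im3.npy',im,allow_pickle=True)
cv2.imwrite('pics/o3.png',cv2.resize(ortho(im,.094,(.52,.0),half=.15),(600,600)))"
```

```text
t 13.5 s_mm -121.58 F_e -0.34 f [ 0.7 -0.1 -0.3] gw 0.034 gf 0.0 p [ 0.6198 -0.2363  0.1516]
```

View pics/o3.png

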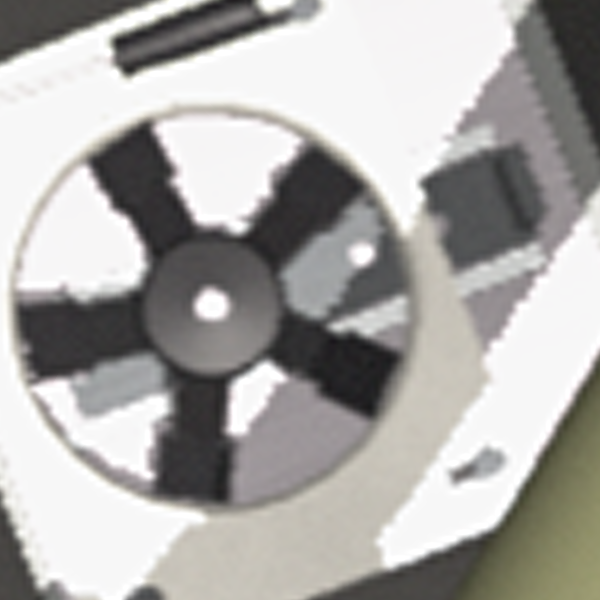

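```bash
cat >> h.py <<'E'
def prof(im,C,r=.08,z=.085):
    th=np.arange(0,360,2.)
    o=cv2.cvtColor(ortho(im,z,(.52,.04),half=.13),cv2.COLOR_BGR2GRAY)
    X=C[0]+r*np.cos(np.radians(th));Y=C[1]+r*np.sin(np.radians(th))
    u=((.04+.13-Y)/.0005).astype(np.float32);v=((.52+.13-X)/.0005).astype(np.float32)
    return th,cv2.remap(o,u[None],v[None],cv2.INTER_LINEAR)[0].astype(float)
def wheel(im,C,rs=(.06,.07,.08)):
    "world angle (deg, mod 72) of blade middles"
    z=0
    for r in rs:
        th,g=prof(im,C,r);z=z+np.sum((g<75)*np.exp(5j*np.radians(th)))
    return np.degrees(np.angle(z))/5, abs(z)
E
python3 - <<'E'
from h import *
im=np.load("im3.npy",allow_pickle=True).item()
from scipy.optimize import least_squares
C=(.5165,.0445)
print(wheel(im,C))
th,g=prof(im,C,.068);b=g<75
print([(int(th[i]),bool(b[i])) for i in range(180) if b[i]!=b[i-1]])
o=cv2.cvtColor(ortho(im,.102,(.52,.04),half=.13),cv2.COLOR_BGR2GRAY)
# hub centre by radial edges
for z,r0,r1,s in((.102,.033,.043,1),(.094,.097,.107,1)):
    o=cv2.cvtColor(ortho(im,z,(.52,.04),half=.13),cv2.COLOR_BGR2GRAY)
    t=np.linspace(0,2*np.pi,180);rr=np.arange(r0,r1,.00025)
    X=C[0]+np.outer(np.cos(t),rr);Y=C[1]+np.outer(np.sin(t),rr)
    S=cv2.remap(o,((.17-Y)/.0005).astype(np.float32),((.65-X)/.0005).astype(np.float32),cv2.INTER_LINEAR).astype(float)
    G=np.gradient(cv2.GaussianBlur(S,(0,0),3),axis=1);k=G.argmax(1);ok=G.max(1)>.5*np.median(G.max(1))
    p=np.stack([X[np.arange(180),k],Y[np.arange(180),k]],1)[ok]
    f=least_squares(lambda q:np.hypot(p[:,0]-q[0],p[:,1]-q[1])-q[2],[*C,(r0+r1)/2],loss="soft_l1",f_scale=.0005);print(np.round(f.x,4))
s=ctrl.get_state();print(np.round(s["joint_positions"],2))
phi=np.radians([-8,-1,6,17,33,54,79,104,116]);R0=.066;u=np.array([.937,.350])
pos=R0*(np.outer(np.cos(phi),-e[:2])+np.outer(np.sin(phi),u))
print(np.round(pos[0]+np.array(C),4),np.round(1000*np.diff(pos,axis=0),1).tolist())
E
```

```text
(np.float64(30.05934164432378), np.float64(153.00884697365805))
[(20, True), (44, False), (90, True), (118, False), (162, True), (188, False), (234, True), (260, False), (306, True), (332, False)]
[0.5173 0.0449 0.0389]
[0.5159 0.0437 0.1014]
[-0.23  0.47  0.75  1.53 -0.33  1.28  2.49]
[ 0.5308 -0.02  ] [[7.7, 2.2], [7.4, 3.1], [10.7, 6.7], [12.9, 13.1], [10.6, 21.6], [1.5, 28.5], [-10.7, 26.5], [-9.0, 10.5]]
```

Emit:
{"fn": "move_arm", "kwargs": {
  "increments": "-11.1 27 0 0 0 0 255;-11.1 27 0 0 0 0 255;-11.1 27 0 0 0 0 255;-11.1 27 0 0 0 0 255;-11.1 27 0 0 0 0 255;-11.1 27 0 0 0 0 255;-11.1 27 0 0 0 0 255;-11.3 27.3 0 0 0 0 255"
}}

```text
time: 14.22
position: [0.5298, -0.0174, 0.1519]
tool_rot: [-0.562, 3.09, 0.002]
ft_force: [-0.1, 0.4, 0.6]
grip_width: 0.001
grip_force: 0.0
```

Emit:
{"fn": "move_arm", "kwargs": {
  "increments": "0 0 0 0 0 0 255;0 0 -12 0 0 0 255;0 0 -12 0 0 0 255;0 0 -8 0 0 0 255;0 0 0 0 0 0 255;0 0 0 0 0 0 255;0 0 0 0 0 0 255;0 0 0 0 0 0 255"
}}

```text
time: 14.88
position: [0.5314, -0.0212, 0.1198]
tool_rot: [-0.556, 3.092, -0.001]
ft_force: [0.0, 0.1, 0.1]
grip_width: 0.004
grip_force: 0.0
```

```bash
python3 -c "
from h import *
st()
print(np.round(ctrl.get_state()['joint_positions'],2))
im=ctrl.get_image('scene')
u=ortho(im,.094,(.52,.03),half=.15)
save(im,'s4.png',(180,120,310,260),4)"
```

```text
t 14.88 s_mm 110.96 F_e 0.13 f [0.  0.1 0.1] gw 0.004 gf 0.0 p [ 0.5314 -0.0212  0.1198]
[-0.66  0.17  0.72  1.89 -0.12  1.12  2.03]
```

View pics/s4.png

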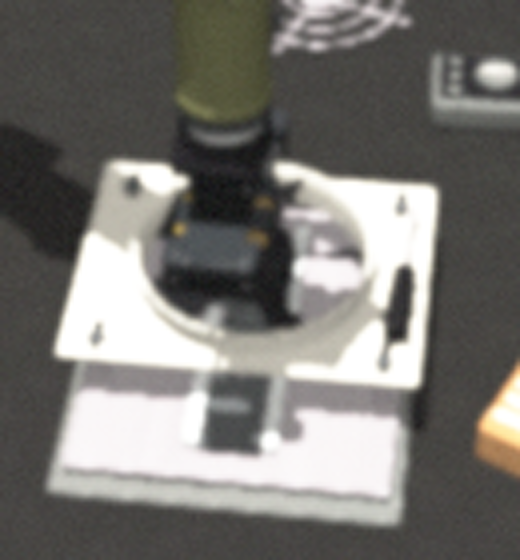

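Emit:
{"fn": "move_arm", "kwargs": {
  "increments": "0 0 -10 0 0 0 255;0 0 -10 0 0 0 255;0 0 -8 0 0 0 255;0 0 -8 0 0 0 255;0 0 0 0 0 0 255;0 0 0 0 0 0 255;0 0 0 0 0 0 255;0 0 0 0 0 0 255"
}}

```text
time: 15.6
position: [0.5314, -0.0205, 0.084]
tool_rot: [-0.557, 3.091, -0.0]
ft_force: [-0.7, 0.1, -0.7]
grip_width: 0.005
grip_force: 0.0
```

Emit:
{"fn": "move_arm", "kwargs": {
  "increments": "7.7 2.2 0 0 0 0 255;7.4 3.1 0 0 0 0 255;10.7 6.7 0 0 0 0 255;12.9 13.1 0 0 0 0 255;10.6 21.6 2 0 0 0 255;1.5 28.5 6 0 0 0 255;-10.7 26.5 18 0 0 0 255;-9 10.5 35 0 0 0 255"
}}

```text
time: 16.27
position: [0.5594, 0.0969, 0.1411]
tool_rot: [0.564, -3.083, 0.0]
ft_force: [0.5, 2.0, 0.5]
grip_width: 0.005
grip_force: 0.0
```

Emit:
{"fn": "move_arm", "kwargs": {
  "increments": "0 0 35 0 0 0 255;0 0 20 0 0 0 255;-5 35 0 0 0 0 255;-5 35 0 0 0 0 255;-5 35 0 0 0 0 255;-5 35 0 0 0 0 255;0 0 0 0 0 0 255;0 0 0 0 0 0 255"
}}

```text
time: 16.93
position: [0.5416, 0.2357, 0.1994]
tool_rot: [-0.567, 3.09, 0.001]
ft_force: [0.6, -0.5, 0.5]
grip_width: 0.008
grip_force: 0.0
```

```bash
python3 -c "
from h import *
st()
C=(.5165,.0445)
for i in range(5):
    im=ctrl.get_image('top');t=ctrl.get_state()['time'];print(round(t,3),np.round(wheel(im,C),1))
cv2.imwrite('pics/o5.png',cv2.resize(ortho(im,.094,(.52,.03),half=.17),(500,500)))"
```

```text
t 16.93 s_mm 348.07 F_e -0.66 f [ 0.6 -0.5  0.5] gw 0.008 gf 0.0 p [0.5416 0.2357 0.1994]
16.983 [-21.9 153.2]
17.033 [ -4.4 154.4]
17.083 [ 13.3 153.1]
17.133 [ 31.1 152.3]
17.183 [-23.8 152.6]
```

View pics/o5.png

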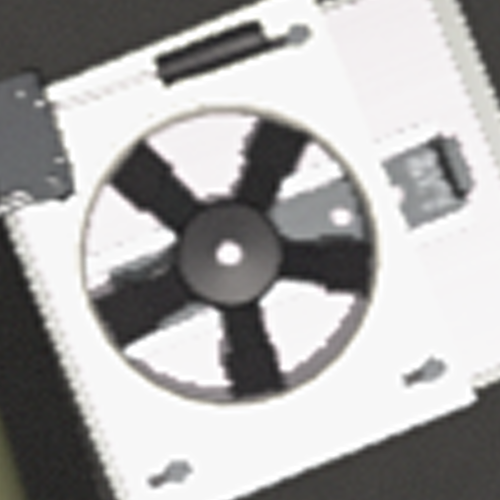

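Emit:
{"fn": "move_arm", "kwargs": {
  "increments": "0 25 10 0 0 0 255;0 25 0 0 0 0 255;0 0 0 0 0 0 255;0 0 0 0 0 0 255;0 0 0 0 0 0 255;0 0 0 0 0 0 255;0 0 0 0 0 0 255;0 0 0 0 0 0 255"
}}

```text
time: 17.85
position: [0.5424, 0.2806, 0.2097]
tool_rot: [-0.555, 3.092, 0.0]
ft_force: [0.5, -0.5, 0.7]
grip_width: 0.004
grip_force: 0.0
```

Emit:
{"fn": "move_arm", "kwargs": {
  "increments": "0 0 0 0 0 0 255;0 0 0 0 0 0 255;0 0 0 0 0 0 255;0 0 0 0 0 0 255;0 0 0 0 0 0 255;0 0 0 0 0 0 255;0 0 0 0 0 0 255;0 0 0 0 0 0 255"
}}

```text
time: 18.52
position: [0.5421, 0.2818, 0.2096]
tool_rot: [0.558, -3.092, -0.0]
ft_force: [0.3, -0.9, 1.2]
grip_width: 0.002
grip_force: 0.0
```

Emit:
{"fn": "move_arm", "kwargs": {
  "increments": "0 0 0 0 0 0 255;0 0 0 0 0 0 255;0 0 0 0 0 0 255;0 0 0 0 0 0 255;0 0 0 0 0 0 255;0 0 0 0 0 0 255;0 0 0 0 0 0 255;0 0 0 0 0 0 255"
}}

```text
time: 19.18
position: [0.5421, 0.2817, 0.2096]
tool_rot: [-0.557, 3.092, 0.0]
ft_force: [-0.4, 0.1, 0.6]
grip_width: 0.003
grip_force: 0.0
```

```bash
python3 -c "
from h import *
C=(.5165,.0445)
a=[]
for i in range(5):
    im=ctrl.get_image('top');a.append((round(ctrl.get_state()['time'],3),*np.round(wheel(im,C),1)))
print(a)
d=[(a[i+1][1]-a[i][1])%72/.05 for i in range(4)];print(d)
for t in('driver_mid','filter','meter','guard'): print(t,[np.round(r['centre'],3).tolist() for r in ctrl.find_in(t,im)[:1]])"
```

```text
[(19.233, np.float64(-3.6), np.float64(154.5)), (19.283, np.float64(12.3), np.float64(150.1)), (19.333, np.float64(27.4), np.float64(150.5)), (19.383, np.float64(-29.7), np.float64(152.7)), (19.433, np.float64(-14.4), np.float64(152.1))]
[np.float64(318.0), np.float64(301.99999999999994), np.float64(298.0000000000001), np.float64(305.99999999999994)]
driver_mid [[0.654, 0.058, 0.089]]
filter [[0.805, 0.086, 0.037]]
meter [[0.68, 0.454, 0.034]]
guard [[0.352, 0.49, 0.005]]
```

```bash
python3 -c "
from bench import ctrl
print(ctrl.close_job())"
```

```text
the job is handed in; nothing more can be done
None
```

I slid the carriage about 6 mm toward the deck's +y, to the middle of the free range found by feel. After the fingertip spin the wheel was still turning at 5.3 rad/s (down from 6.2) about 3 s after I let it go, and I handed in with the arm clear. The last picture put the multimeter some 8 cm from its first reading; I took that as the arm hiding part of it, since the arm never came down near it, but I did not check further.

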